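# Seat the two tube-mixer rotors on their drive flats

## Task

Both rotors of the tube mixer were left perched on their spindles. Turn each one, pushing it round by its pots or however suits, until its hub lines up with the hidden spindle flats and drops, so that both end fully home and level; do not lift either off its spindle, and leave everything else on the bench where it is.

Things in the scene. Friction and masses are not known exactly. Their poses are not given: they have to be found in the camera images.
- mixer: White twin tube mixer fixed to the bench: box 200 (x) x 440 (y) x 70 mm high, origin under its centre, x across its short side pointing away from the front panel, z up. Two spindles stand on its deck 230 mm apart, at +115 mm and -115 mm along its y.
- seat_a (a point): Fixed point: centre of the left (+y) spindle's collar, 76 mm above the table, where the hub's underside rests when home (hub top then 46 mm above this point, perched 59 mm). Axes as the mixer's. Hidden in the hub: the spindle's flat-sided tang (30 x 15 x 13 mm high, any angle, play about 1.5 mm a side) and above it a round nose 15 mm across, 25 mm high. It does not turn.
- seat_b (a point): Fixed point: centre of the right (-y) spindle's collar, 76 mm above the table, where the hub's underside rests when home (hub top then 46 mm above this point, perched 59 mm). Axes as the mixer's. Hidden in the hub: the spindle's flat-sided tang (30 x 15 x 13 mm high, any angle, play about 1.5 mm a side) and above it a round nose 15 mm across, 25 mm high. It does not turn.
- rotor_a_top (a point): Centre of the top of the left (mixer's +y) rotor's closed hub (54 mm across, 46 mm high, underside 46 mm below); z up, x along one arm, the others at +-120 degrees. Each arm (18 mm wide, 20 to 32 mm above the underside) ends in an upright round pot 28 mm across, axis 58 mm from the hub's axis, 16 to 48 mm above the underside; its 6 mm white cap is for show only.
- rotor_b_top (a point): Centre of the top of the right (mixer's -y) rotor's closed hub (54 mm across, 46 mm high, underside 46 mm below); z up, x along one arm, the others at +-120 degrees. Each arm (18 mm wide, 20 to 32 mm above the underside) ends in an upright round pot 28 mm across, axis 58 mm from the hub's axis, 16 to 48 mm above the underside; its 6 mm white cap is for show only.
- rotor_a: The left rotor, 300 g nominal, origin at the centre of the hub's underside. Starts perched 13 mm high, free to turn either way, its hidden slot out of line with the flats. They meet at an unknown angle, the same every half turn, at least 0.5 rad away at the start. Turned to within about 0.1 rad of it, it falls 13 mm by its weight and can turn no more: a pushing finger meets firm resistance.
- rotor_b: The right rotor, 300 g nominal, origin at the centre of the hub's underside. Starts perched 13 mm high, free to turn either way, its hidden slot out of line with the flats. They meet at an unknown angle, the same every half turn, at least 0.5 rad away at the start. Turned to within about 0.1 rad of it, it falls 13 mm by its weight and can turn no more: a pushing finger meets firm resistance.
- pen: Marker pen, 120 mm long, 12 mm thick, lying on the mixer's deck between the rotors, well below their pots; origin under its middle, x along it. Leave alone.
- tube_rack: White tube rack 100 x 200 x 60 mm with capped tubes up to 88 mm, to the right; origin under its centre. Leave alone.
- tip_box: Open pipette-tip box 120 x 85 x 70 mm, its lid standing up to about 125 mm, to the left; origin under its centre. Leave alone.
- reagent: Reagent bottle 64 mm across, 130 mm high, to the left in front; origin under its centre. Leave alone.
- beaker: Glass beaker 70 mm across, 90 mm high, to the right in front; origin under its centre. Leave alone.
- pipette: Hand pipette 245 mm long, lying beyond the mixer; origin under its middle. Leave alone.
There are look-alikes about, which are no part of the job. Leave any green look-alike of the rotor_a alone.

How it is judged:
On the way, in this order (a step that is already met when the one before it is completed fails the run):
1. one of the two rotors has dropped home (((z of rotor_a_top in the frame of seat_a between 0.042 and 0.0495 m and horizontal distance between rotor_a_top and seat_a below 0.006 m and angle between rotor_a_top's own z axis and vertical below 0.08 rad) or (z of rotor_b_top in the frame of seat_b between 0.042 and 0.0495 m and horizontal distance between rotor_b_top and seat_b below 0.006 m and angle between rotor_b_top's own z axis and vertical below 0.08 rad))), for 0.2 s.
2. both rotors are home (z of rotor_a_top in the frame of seat_a between 0.042 and 0.0495 m and horizontal distance between rotor_a_top and seat_a below 0.006 m and angle between each of rotor_a_top, rotor_b_top's own z axis and vertical below 0.08 rad and z of rotor_b_top in the frame of seat_b between 0.042 and 0.0495 m and horizontal distance between rotor_b_top and seat_b below 0.006 m), for 0.2 s.
At the end, for the whole second after the job is handed in: Both rotors at rest on their own spindles, hub underside within 3.5 mm of the collar, hub centre within 6 mm of the spindle's axis, tilted less than 0.08 rad (5 degrees) (all of step 2 and linear speed of each of rotor_a, rotor_b below 0.02 m/s and angular speed of each of rotor_a, rotor_b below 0.1 rad/s); the robot touches nothing.
It fails at once if the left rotor is lifted off its spindle (more than 25 mm above where it was perched) (z of rotor_a_top in the frame of seat_a above 0.084 m).
It fails at once if the right rotor is lifted off its spindle (more than 25 mm above where it was perched) (z of rotor_b_top in the frame of seat_b above 0.084 m).
It fails at once if a bystander (pen, tube rack, tip box, bottle, beaker, pipette) is moved more than 30 mm (distance of any of pen, tube_rack, tip_box, reagent, beaker, pipette from where it was at the start of the episode above 0.03 m).
It also fails if it takes over 72 s, if anything falls off the work surface, if the arm or the gripper's body presses on something with over 40 N, if the wrist force passes 120 N, or if a joint passes its speed limit or range.

## Robot

A 6-joint arm with a two-finger parallel gripper is mounted at the origin on the work surface. World frame = base frame: x ahead of the robot, y to its left, z up, the work surface at z = 0. Lengths are in m, angles in rad, forces in N, time in s.
With the tool pointing down it reaches from about 0.225 to 0.875 m from the base axis. Payload 3.4 kg.
Tool frame: the origin (TCP) lies midway between the tips of the shut fingers; the grasp point (between the pads) lies 19 mm behind it; z points along the fingers, y is the line along which they close (so a half turn about z gives the same grasp; the last joint's range is limited). The gripper opens to 85 mm and grips with 20 to 120 N. Pads are 22 mm wide; open, the fingers measure 114 mm over their backs; the gripper's body (76 mm by 85 mm) begins 54 mm behind the grasp point. The pads swing forward as they close: fully open they stand 13 mm farther back than shut.
Start: joints at [-1.325, 0.276, 1.505, -0, 1.361, -0.121], TCP at [0.206, -0.537, 0.231] pointing down, gripper open.
Joint ranges: [-2.89, 2.89], [-0.75, 2.08], [0.22, 2.7], [-1.18, 4.32], [0.11, 2.71], [-2.7, 2.7]. Speed limits (rad/s): [2.57, 2.57, 3.14, 3.14, 3.14, 3.14].

## Interface

Orientations are given as a unit quaternion [w, x, y, z].
In Python, from rig import * gives the robot as it stands.
- The arm moves only by the tool apply_moves, never from a script. Its argument "steps" is one flat list of numbers, 4 for each row, row after row: the shift along the world's x, y, z in cm, then the turn about the world's z in degrees. A call has 1 to 8 rows; each row is the pose to reach, as a shift and turn from the pose commanded when the call began; what a row does not reach only later rows make up. A row lasts 1/12 s, in which the tool goes at most 41.7 mm and 7.16 degrees, less where a joint would pass 70% of its speed; a pose out of reach is approached as far as the arm can. A call with a gripper value outside its range is refused whole. "jaw" is the closure in counts, from 0 (fully open) to 255 (shut), set as the call begins (left out, the last holds). The fingers move at their own pace and stop on an object; "newtons" is the grip in N (left out, the last holds). Time passes only in rows, so rows that repeat a pose let the fingers close. It gives the time, the measured TCP pose, the force, the opening and the grip force at its end, in the units of the state.
- get_state(): the state, without advancing time (a new reading comes with each control period).
- get_image(name): name is "scene" or "top" or "wrist"; returns the picture (384x512x3 uint8, red, green, blue); there is no depth.
- calibration(name): a dict with "fx", "fy", "cx", "cy" (pixels), "xyz" and "rotation" of the camera in the world. Camera axes: x right, y up, looking along -z (the intrinsics and any distortion apply to the point x, -y, -z); pixel columns grow to the right and rows downward; lengths in m; the calibration is good to about 2 mm. A picture is of the moment at which its call begins: read the wrist's pose just before it. calibration takes no time and is no camera call; for the wrist camera it gives the pose at the moment of the call.
- sign_off(): hands the job in; it is judged then, once.
The state is a dict: "clock": time; "qpos": joint angles; "qd": joint speeds; "effort": joint torques, N m; "position": TCP position; "ee_rot": TCP orientation; "contact_force": force on the tool from outside, world axes, zero at the start; "moment": the same for the moment, N m; "width": finger opening in m; "gripper_force": force on a finger pad.
Only numpy, scipy, OpenCV 4.12 (cv2) and the standard library are available. Lean on these libraries where they do the work, as an engineer would, in place of code of your own. Each camera call takes 0.05 s, during which the arm holds its last target. There are 200 camera calls.

## Working session

There is one attempt and no reset: what is moved stays moved. The work goes in short steps, Python scripts to look and compute and a tool call to move; the robot and the scene stay as the last step left them, time stands still between calls to the robot, and variables do not carry over. Pictures are saved under pics/ and viewed, at most 10 in all, crops included, and the job is handed in when it is done.

Besides the shell and the picture viewer there is one more tool, called after "Request:" as name(argument=value, ...) on one line, values as JSON. apply_moves: Moves the arm, as the interface text tells. Its arguments: {"type":"object","properties":{"steps":{"type":"array","items":{"type":"number"}},"jaw":{"type":"number"},"newtons":{"type":"number"}},"required":["steps"]}

```bash
mkdir -p pics; python3 - <<'E'
from rig import *
import cv2, numpy as np
for n in ("scene","top"):
    im=get_image(n); cv2.imwrite(f"pics/{n}0.png",im[:,:,::-1]); c=calibration(n); print(n,c)
s=get_state();print(s["clock"],s["position"],s["ee_rot"],s["width"])
E
```

```text
scene {'fx': 427.18739193034355, 'fy': 427.18739193034355, 'cx': 251.07641052366017, 'cy': 193.5036766424293, 'xyz': array([ 1.11122525, -0.57130678,  1.36727233]), 'rotation': array([0.87706125, 0.26404849, 0.1114449 , 0.38551523])}
top {'fx': 419.43776739393303, 'fy': 419.43776739393303, 'cx': 257.1522050188071, 'cy': 194.78784190457824, 'xyz': array([ 0.46819563, -0.00662323,  1.27904845]), 'rotation': array([ 0.70807068,  0.00387359, -0.01059946, -0.70605138])}
0.1 [ 0.20609289 -0.53630359  0.23055644] [-7.91459149e-04  9.83231039e-01  1.82362538e-01 -4.37713903e-05] 0.08536639336255704
```

View pics/top0.png

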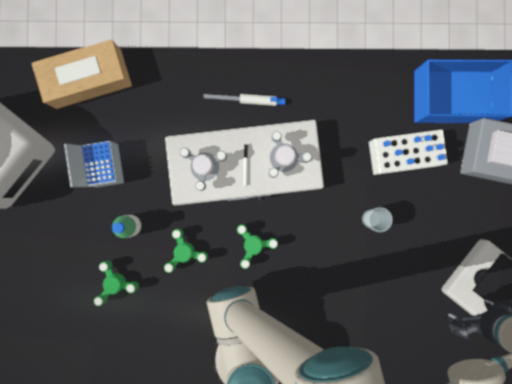

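View pics/scene0.png

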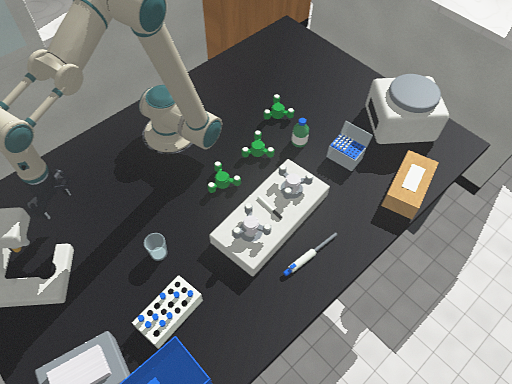

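The top view shows the mixer near (245,162), the left rotor hub at (203,165) and the right at (285,157). Each has three white caps. Three green look-alikes sit in front of it. Next I'll measure the caps and hubs.

```bash
cat > h.py <<'E'
from rig import *
import cv2, numpy as np
from scipy.spatial.transform import Rotation as R
def rot(q): return R.from_quat([q[1],q[2],q[3],q[0]])
def ray(c,u,v,z):
    d=rot(c["rotation"]).apply([(u-c["cx"])/c["fx"],-(v-c["cy"])/c["fy"],-1]); p=np.array(c["xyz"])
    return (p+d*(z-p[2])/d[2])
def proj(c,P):
    q=rot(c["rotation"]).inv().apply(np.array(P)-c["xyz"]); return np.array([c["cx"]-c["fx"]*q[0]/q[2], c["cy"]+c["fy"]*q[1]/q[2]])
def st():
    s=get_state(); r=rot(s["ee_rot"]).apply([0,1,0]); print(round(s["clock"],2),np.round(s["position"],4),"yline",round(np.degrees(np.arctan2(r[1],r[0])),1),"q",np.round(s["qpos"],2),"F",np.round(s["contact_force"],1),"M",np.round(s["moment"],2),"w",round(s["width"],4))
E
python3 - <<'E'
from h import *
im=cv2.imread("pics/top0.png")
cr=im[115:210,160:330]; cv2.imwrite("pics/c.png",cv2.resize(cr,None,fx=4.7,fy=4.7,interpolation=cv2.INTER_CUBIC))
c=calibration("top")
# deck outline
g=cv2.cvtColor(im,cv2.COLOR_BGR2GRAY); m=(g>120).astype(np.uint8)
cs,_=cv2.findContours(m[100:220,155:335],cv2.RETR_EXTERNAL,cv2.CHAIN_APPROX_NONE)
k=max(cs,key=cv2.contourArea); r=cv2.minAreaRect(k); 
b=cv2.boxPoints(r)+[155,100]; print([np.round(ray(c,*p,.07),3) for p in b])
E
```

```text
[array([0.661, 0.251, 0.07 ]), array([ 0.713, -0.187,  0.07 ]), array([ 0.51, -0.21,  0.07]), array([0.459, 0.227, 0.07 ])]
```

View pics/c.png

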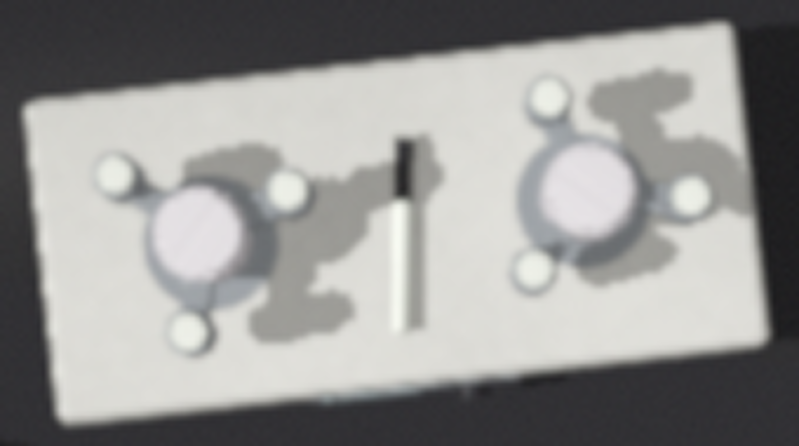

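The crop shows caps for rotor A at (117,176), (288,190) and (190,333), and for rotor B at (548,99), (691,196) and (533,270). The hub tops are at (197,235) and (589,192).

```bash
python3 - <<'E'
from h import *
c=calibration("top")
mc=np.array([.5857,.0203]); 
yv=np.array([-.052,.438]);yv/=np.linalg.norm(yv);print("a",mc+.115*yv,"b",mc-.115*yv)
f=lambda x,y,z:ray(c,(x+.5)/4.7-.5+160,(y+.5)/4.7-.5+115,z)[:2]
for n,caps,h in (("a",[(117,176),(288,190),(190,333)],(197,235)),("b",[(548,99),(691,196),(533,270)],(589,192))):
    P=np.array([f(*p,.143) for p in caps]); ctr=P.mean(0); d=P-ctr
    print(n,ctr,f(*h,.135),np.linalg.norm(d,axis=1),np.degrees(np.arctan2(d[:,1],d[:,0])))
st()
E
```

```text
a [0.57214224 0.13449802] b [ 0.59925776 -0.09389802]
a [0.57401203 0.1328048 ] [0.57356072 0.13456723] [0.0573022  0.05728167 0.05791343] [ 55.17381333 -64.10719267 175.55083824]
b [ 0.60069592 -0.09351734] [ 0.59945679 -0.09314706] [0.05728827 0.0581951  0.05790953] [ 25.62824613 -94.18544767 144.94508538]
0.1 [ 0.2061 -0.5363  0.2306] yline -69.0 q [-1.33  0.28  1.51  0.    1.36 -0.12] F [ 0.3  0.8 -1. ] M [ 0.    0.01 -0.02] w 0.0854
```

Request:
apply_moves(steps=[4,4,0,0,8,8,0,0,11,11.5,0,0,14,15,0,0,17,18.5,0,1,20,22,0,2,23,25.5,0,3,26,29,0,4.5], jaw=0)

```text
clock: 0.77
position: [0.4303, -0.2876, 0.2311]
ee_rot: [-0.0, 0.975, 0.221, -0.0]
contact_force: [0.6, -0.3, 0.1]
width: 0.0854
gripper_force: 0.0
```

Request:
apply_moves(steps=[3,3.4,0,0,6,7,0,0,9,10.4,0,0,11.5,13.2,0,0,13.4,15.3,0,0,13.4,15.3,0,0,13.4,15.3,0,0,13.4,15.3,0,0])

```text
clock: 1.43
position: [0.5629, -0.1366, 0.2307]
ee_rot: [-0.0, 0.975, 0.221, -0.001]
contact_force: [0.2, -0.2, -0.9]
width: 0.0854
gripper_force: 0.0
```

```bash
python3 - <<'E'
from h import *
st(); c=calibration("wrist"); im=get_image("wrist"); cv2.imwrite("pics/w1.png",im[:,:,::-1])
print(proj(c,[.5995,-.0935,.135]))
for a in (25.5,145.5,265.5): print(proj(c,[.5995+.058*np.cos(np.radians(a)),-.0935+.058*np.sin(np.radians(a)),.143]))
E
```

```text
1.43 [ 0.5629 -0.1366  0.2307] yline -64.4 q [-0.36  0.28  1.5  -0.    1.36  0.77] F [ 0.2 -0.2 -0.9] M [-0.03 -0.   -0.01] w 0.0854
[225.75999692 129.87077123]
[222.3152014   46.86212354]
[162.12587781 168.30921871]
[289.66646256 168.43880125]
```

View pics/w1.png

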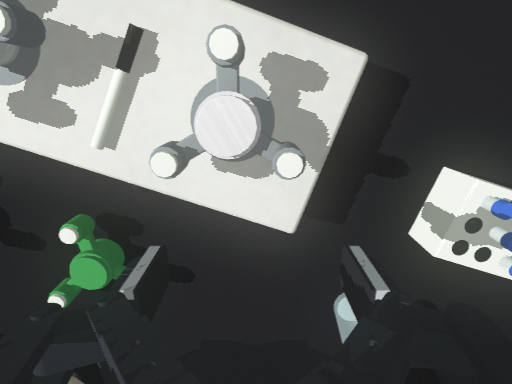

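The wrist view shows the right hub at (227,125) and its caps at (226,44), (165,165) and (288,165). That agrees with the estimate to within about 2 mm, and the finger line is square to one arm.

Request:
apply_moves(steps=[2,2.2,0,0,3.8,4.3,0,0,3.8,4.3,-3,0,3.8,4.3,-6,0,3.8,4.3,-8,0,3.8,4.3,-8,0,3.8,4.3,-8,0])

```text
clock: 2.07
position: [0.6003, -0.0948, 0.1507]
ee_rot: [-0.0, 0.976, 0.22, -0.001]
contact_force: [-0.1, 0.3, 0.5]
width: 0.0853
gripper_force: 0.0
```

```bash
python3 - <<'E'
from h import *
st(); c=calibration("wrist"); im=get_image("wrist"); cv2.imwrite("pics/w2.png",im[:,:,::-1])
E
```

```text
2.07 [ 0.6003 -0.0948  0.1507] yline -64.6 q [-0.27  0.38  1.56 -0.    1.21  0.86] F [-0.1  0.3  0.5] M [-0.01 -0.03  0.01] w 0.0853
```

View pics/w2.png

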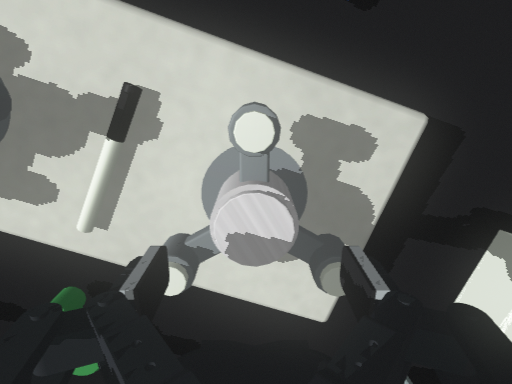

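The fingers sit symmetrically about the hub, which is at (254,222), with the forward cap at (254,131). I'll check the hub fit numerically before going down.

```bash
python3 - <<'E'
from h import *
c=calibration("wrist")
print(ray(c,254,226,.135),ray(c,254,131,.143),"cap dir .058@25.5 -> centre",ray(c,254,131,.143)[:2]-.058*np.array([np.cos(np.radians(25.5)),np.sin(np.radians(25.5))]))
E
```

```text
[ 0.60617625 -0.09179786  0.135     ] [ 0.6561283  -0.06810637  0.143     ] cap dir .058@25.5 -> centre [ 0.60377835 -0.09307601]
```

Request:
apply_moves(steps=[0.2,0.2,0,0,0.2,0.2,-1,0,0.2,0.2,-2,0,0.2,0.2,-3,0,0.2,0.2,-3.5,0])

```text
clock: 2.53
position: [0.6024, -0.0912, 0.1145]
ee_rot: [-0.001, 0.975, 0.221, -0.001]
contact_force: [0.5, 0.2, 0.9]
width: 0.0854
gripper_force: 0.0
```

Request:
apply_moves(steps=[0,0,-0.7,0,0,0,-1.4,0,0,0,-2.1,0,0,0,-2.8,0,0,0,-2.8,0])

```text
clock: 2.95
position: [0.6025, -0.0913, 0.0865]
ee_rot: [-0.001, 0.975, 0.221, -0.001]
contact_force: [-1.0, -0.1, -0.8]
width: 0.0857
gripper_force: 0.0
```

```bash
python3 - <<'E'
from h import *
st()
E
```

```text
2.95 [ 0.6025 -0.0913  0.0865] yline -64.5 q [-0.26  0.44  1.64 -0.    1.07  0.86] F [-1.  -0.1 -0.8] M [-0.05  0.02  0.01] w 0.0857
```

Request:
apply_moves(steps=[0,-0.2,0,3,0,-0.2,0,6,0,-0.2,0,9,0,-0.2,0,12,0,-0.2,0,15,0,-0.2,0,18,0,-0.2,0,21,0,-0.2,0,24])

```text
clock: 3.62
position: [0.6039, -0.0933, 0.0886]
ee_rot: [0.0, 0.908, 0.42, 0.0]
contact_force: [0.5, 0.1, 0.7]
width: 0.0853
gripper_force: 0.4
```

```bash
python3 - <<'E'
from h import *
st(); cv2.imwrite("pics/t1.png",cv2.resize(get_image("top")[90:220,150:340,::-1],None,fx=3,fy=3))
E
```

```text
3.62 [ 0.6039 -0.0933  0.0886] yline -40.3 q [-0.27  0.44  1.63  0.    1.07  0.44] F [0.5 0.1 0.7] M [ 0.11 -0.08 -0.02] w 0.0853
```

View pics/t1.png

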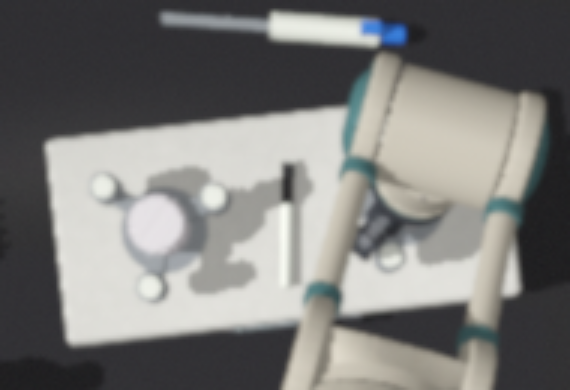

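The arm hides the right rotor from the top camera, but the finger is against a pot at about (390,257). I'll keep turning in small steps and watch the force.

Request:
apply_moves(steps=[-0.1,0,0,3,-0.1,0,0,6,-0.1,0,0,9,-0.1,0,0,12])

```text
clock: 4.0
position: [0.6031, -0.0934, 0.0886]
ee_rot: [0.0, 0.859, 0.512, 0.001]
contact_force: [1.5, -0.7, 0.3]
width: 0.0853
gripper_force: 0.4
```

Request:
apply_moves(steps=[0,0,0,3,0,0,0,6,0,0,0,9,0,0,0,12])

```text
clock: 4.33
position: [0.6029, -0.0935, 0.0886]
ee_rot: [0.0, 0.801, 0.599, 0.0]
contact_force: [0.5, 0.4, 0.0]
width: 0.0856
gripper_force: 0.0
```

```bash
python3 - <<'E'
from h import *
st(); cv2.imwrite("pics/w3.png",get_image("wrist")[:,:,::-1])
E
```

```text
4.33 [ 0.6029 -0.0935  0.0886] yline -16.4 q [-0.27  0.43  1.64  0.    1.07  0.02] F [0.5 0.4 0. ] M [-0.02 -0.02 -0.02] w 0.0856
```

View pics/w3.png

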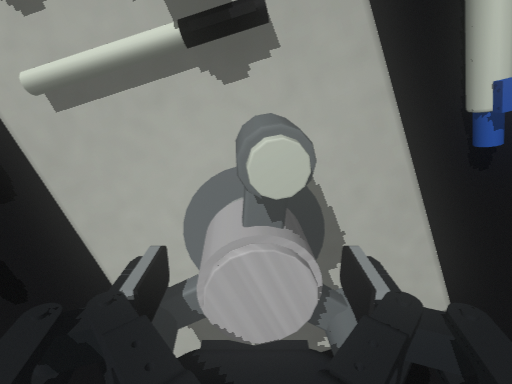

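The rotor is following: its front cap is at (278,167) with a radius of about 32 px. I can use the cap's size as a drop indicator.

Request:
apply_moves(steps=[0,0,0,3,0,0,0,6,0,0,0,9,0,0,0,12])

```text
clock: 4.72
position: [0.6024, -0.093, 0.0884]
ee_rot: [-0.0, 0.734, 0.679, 0.0]
contact_force: [0.6, 3.6, -0.2]
width: 0.0849
gripper_force: 1.5
```

Request:
apply_moves(steps=[0,0,0,3,0,0,0,6,0,0,0,9,0,0,0,12])

```text
clock: 5.05
position: [0.5999, -0.0862, 0.0882]
ee_rot: [-0.007, 0.661, 0.75, 0.004]
contact_force: [-3.4, 20.4, 5.6]
width: 0.0854
gripper_force: 9.3
```

```bash
cat >> h.py <<'E'
def cap():
    im=get_image("wrist"); hsv=cv2.cvtColor(im,cv2.COLOR_RGB2GRAY); cv2.imwrite("pics/last.png",im[:,:,::-1])
    h=cv2.HoughCircles(cv2.medianBlur(hsv,5),cv2.HOUGH_GRADIENT,1,60,param1=80,param2=18,minRadius=24,maxRadius=38)
    print("circles",None if h is None else [tuple(np.round(x).astype(int)) for x in h[0] if 130<x[0]<400 and 80<x[1]<260])
E
python3 - <<'E'
from h import *
st(); cap()
E
```

```text
5.05 [ 0.5999 -0.0862  0.0882] yline 7.2 q [-0.26  0.43  1.64  0.01  1.08 -0.4 ] F [-3.4 20.4  5.6] M [ 3.04  0.91 -1.05] w 0.0854
circles [(np.int64(300), np.int64(184), np.int64(29))]
```

Request:
apply_moves(steps=[0,0,0,-4,0,0,0,-8,0,0,0,-12,0,0,0,-16,0,0,0,-16,0,0,0,-16])

```text
clock: 5.6
position: [0.6026, -0.0935, 0.0885]
ee_rot: [0.0, 0.757, 0.653, 0.0]
contact_force: [-0.6, -0.3, 0.1]
width: 0.0855
gripper_force: 0.0
```

```bash
python3 - <<'E'
from h import *
st(); cap()
E
```

```text
5.6 [ 0.6026 -0.0935  0.0885] yline -8.4 q [-0.27  0.43  1.64 -0.    1.07 -0.12] F [-0.6 -0.3  0.1] M [-0.03  0.02 -0.01] w 0.0855
circles [(np.int64(256), np.int64(152), np.int64(37))]
```

View pics/last.png

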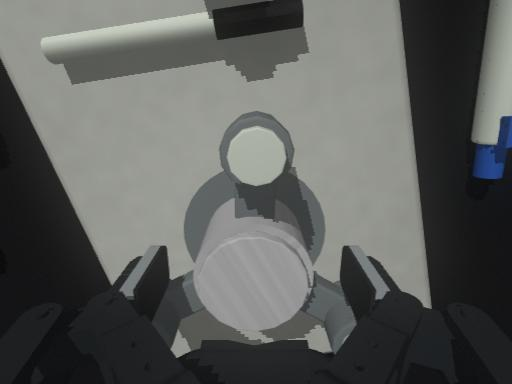

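The cap is now at (256,155) with radius about 30, and the hub centre is at (253,282), so both look lower. I'll compare that with the perched and home predictions.

```bash
python3 - <<'E'
from h import *
c=calibration("wrist"); C=np.array([.601,-.0935]); u=np.array([np.cos(np.radians(81.6)),np.sin(np.radians(81.6))])
for dz in (0,-.013):
    p=proj(c,[*(C+.058*u),.143+dz]); print(dz,"cap",p,"hub",proj(c,[*C,.135+dz]),"hub edge w",proj(c,[C[0]+.027,C[1]+.004,.135+dz])-proj(c,[C[0]-.027,C[1]-.004,.135+dz]))
E
```

```text
0 cap [251.54220326 168.699322  ] hub [252.29051416 311.56957807] hub edge w [136.6096134  -34.34984332]
-0.013 cap [251.86070886 159.62051603] hub [252.4715861  290.30305179] hub edge w [123.2071258  -31.79584089]
```

Request:
apply_moves(steps=[0,0,1.5,0,0,0,3,0,0,0,5,0,0,0,7,0,0,0,10,0,0,0,12,0,0,0,12,0,0,0,12,0])

```text
clock: 6.32
position: [0.6032, -0.0938, 0.2097]
ee_rot: [0.001, 0.757, 0.653, 0.001]
contact_force: [0.6, -1.5, 0.1]
width: 0.0852
gripper_force: 0.0
```

```bash
python3 - <<'E'
from h import *
st(); c=calibration("wrist"); im=get_image("wrist"); cv2.imwrite("pics/w5.png",im[:,:,::-1])
C=np.array([.601,-.0935]); a=81.6
for dz in (0,-.013):
    print(dz,"hub",proj(c,[*C,.135+dz]),[proj(c,[*(C+.058*np.array([np.cos(np.radians(a+k)),np.sin(np.radians(a+k))])),.143+dz]).round(1) for k in (0,120,240)])
E
```

```text
6.32 [ 0.6032 -0.0938  0.2097] yline -8.5 q [-0.27  0.34  1.47 -0.    1.33 -0.12] F [ 0.6 -1.5  0.1] M [0.06 0.05 0.05] w 0.0852
0 hub [252.15972488 202.24133583] [array([251.8, 126.6]), array([187.3, 241.2]), array([317.1, 240.8])]
-0.013 hub [252.215576   196.72932916] [array([251.9, 124.8]), array([190.7, 233.7]), array([313.9, 233.4])]
```

View pics/w5.png

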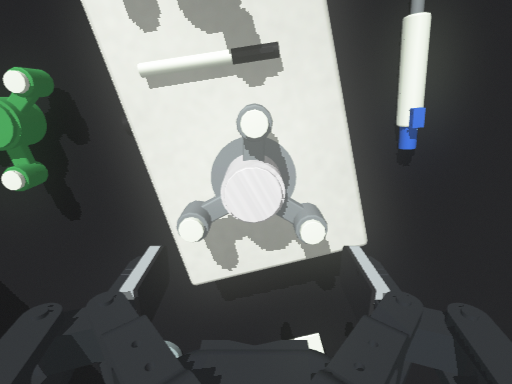

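The rear caps at (192,229) and (313,230) are 121 px apart. The prediction is 123 px home and 130 px perched, so the right rotor is home. Now the left one.

Request:
apply_moves(steps=[-0.4,3,0,-4,-0.8,6,0,-8,-1.2,9,0,-12,-1.6,12,0,-16,-2,15,0,-20,-2.4,18,0,-24,-2.8,21,0,-26,-2.9,22.7,0,-26])

```text
clock: 7.03
position: [0.5713, 0.1364, 0.2062]
ee_rot: [-0.002, 0.885, 0.466, -0.002]
contact_force: [-0.1, 0.4, 0.7]
width: 0.0855
gripper_force: 0.0
```

Request:
apply_moves(steps=[0,0,0,0,0,0,0,0])

```text
clock: 7.2
position: [0.5725, 0.134, 0.2066]
ee_rot: [-0.0, 0.884, 0.467, -0.002]
contact_force: [-0.2, -0.2, -0.2]
width: 0.0853
gripper_force: 0.0
```

```bash
python3 - <<'E'
from h import *
st(); c=calibration("wrist"); im=get_image("wrist"); cv2.imwrite("pics/w6.png",im[:,:,::-1])
g=cv2.medianBlur(cv2.cvtColor(im,cv2.COLOR_RGB2GRAY),3)
for lo,hi,rm in((11,20,30),(26,42,60)):
    h=cv2.HoughCircles(g,cv2.HOUGH_GRADIENT,1,rm,param1=100,param2=14,minRadius=lo,maxRadius=hi); print(None if h is None else np.round(h[0]).astype(int).tolist()[:12])
C=np.array([.5745,.1337]); a=55.5
print("hub",proj(c,[*C,.135]),[proj(c,[*(C+.058*np.array([np.cos(np.radians(a+k)),np.sin(np.radians(a+k))])),.143]).round(1) for k in (0,120,240)])
E
```

```text
7.2 [0.5725 0.134  0.2066] yline -34.3 q [ 0.11  0.31  1.52 -0.    1.32  0.71] F [-0.2 -0.2 -0.2] M [ 0.01 -0.02  0.03] w 0.0853
[[258, 120, 19], [78, 200, 12], [320, 236, 13], [194, 230, 19], [178, 328, 19], [44, 242, 19]]
[[256, 192, 34], [38, 252, 32], [2, 82, 33], [314, 308, 39], [266, 266, 35], [164, 366, 29]]
hub [258.01013232 201.74306921] [array([258.7, 124.9]), array([192.1, 240.8]), array([323.7, 241.3])]
```

View pics/w6.png

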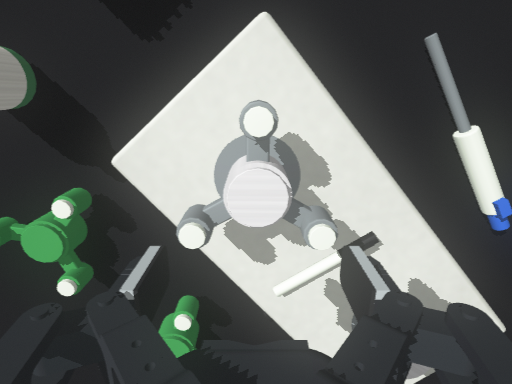

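The wrist view shows the left rotor's caps at (258,121), (192,235) and (322,236). They are square to the fingers and 130 px apart, so this rotor is still perched.

Request:
apply_moves(steps=[0.3,0.1,0,0,0.3,0.1,-2,0,0.3,0.1,-4,0,0.3,0.1,-6,0,0.3,0.1,-7.5,0,0.3,0.1,-8.5,0,0.3,0.1,-9,0,0.3,0.1,-9,0])

```text
clock: 7.92
position: [0.5762, 0.1336, 0.1172]
ee_rot: [-0.0, 0.885, 0.465, -0.001]
contact_force: [-0.8, -0.2, 0.2]
width: 0.0855
gripper_force: 0.0
```

Request:
apply_moves(steps=[0,0,-0.7,0,0,0,-1.4,0,0,0,-2.1,0,0,0,-2.8,0,0,0,-2.8,0])

```text
clock: 8.33
position: [0.5755, 0.1344, 0.0888]
ee_rot: [-0.0, 0.885, 0.466, -0.001]
contact_force: [0.7, 0.6, 0.2]
width: 0.0856
gripper_force: 0.0
```

Request:
apply_moves(steps=[0,0,0,3,0,0,0,6,0,0,0,9,0,0,0,12,0,0,0,15,0,0,0,18,0,0,0,21,0,0,0,24])

```text
clock: 9.0
position: [0.5767, 0.1348, 0.0905]
ee_rot: [0.0, 0.768, 0.641, 0.0]
contact_force: [0.5, -0.2, 0.1]
width: 0.0851
gripper_force: 0.2
```

Request:
apply_moves(steps=[-0.1,0,0,3,-0.1,0,0,6,-0.1,0,0,9,-0.1,0,0,12])

```text
clock: 9.33
position: [0.5757, 0.1348, 0.0905]
ee_rot: [0.0, 0.697, 0.717, 0.0]
contact_force: [0.1, 0.3, -0.5]
width: 0.0854
gripper_force: 0.2
```

Request:
apply_moves(steps=[0,0,0,3,0,0,0,6,0,0,0,9,0,0,0,12])

```text
clock: 9.67
position: [0.5758, 0.1348, 0.0905]
ee_rot: [0.0, 0.618, 0.786, 0.0]
contact_force: [1.0, 0.4, 0.7]
width: 0.0854
gripper_force: 0.3
```

```bash
python3 - <<'E'
from h import *
st(); cap()
E
```

```text
9.67 [0.5758 0.1348 0.0905] yline 13.7 q [ 0.11  0.41  1.68  0.    1.06 -0.13] F [1.  0.4 0.7] M [ 0.1  -0.04 -0.03] w 0.0854
circles [(np.int64(278), np.int64(168), np.int64(32))]
```

Request:
apply_moves(steps=[0,0,0,3,0,0,0,6,0,0,0,9,0,0,0,12])

```text
clock: 10.05
position: [0.5757, 0.1347, 0.0905]
ee_rot: [0.0, 0.533, 0.846, 0.0]
contact_force: [0.0, 0.5, 0.4]
width: 0.0859
gripper_force: 0.3
```

Request:
apply_moves(steps=[0,0,0,3,0,0,0,6,0,0,0,9,0,0,0,9])

```text
clock: 10.38
position: [0.5755, 0.1346, 0.0904]
ee_rot: [0.0, 0.465, 0.885, 0.0]
contact_force: [0.4, 0.4, -0.5]
width: 0.0851
gripper_force: 0.0
```

Request:
apply_moves(steps=[0,0,0,3,0,0,0,6,0,0,0,9,0,0,0,9])

```text
clock: 10.72
position: [0.5756, 0.1345, 0.0904]
ee_rot: [0.0, 0.395, 0.919, 0.0]
contact_force: [0.2, 0.7, -0.3]
width: 0.0853
gripper_force: 0.0
```

Request:
apply_moves(steps=[0,0,0,3,0,0,0,6,0,0,0,9,0,0,0,9])

```text
clock: 11.05
position: [0.5755, 0.1345, 0.0904]
ee_rot: [0.0, 0.322, 0.947, -0.0]
contact_force: [-1.4, 0.8, -0.1]
width: 0.0855
gripper_force: 0.0
```

```bash
python3 - <<'E'
from h import *
st(); cap()
E
```

```text
11.05 [0.5755 0.1345 0.0904] yline 52.4 q [ 0.11  0.41  1.68 -0.    1.06 -0.8 ] F [-1.4  0.8 -0.1] M [0.07 0.08 0.04] w 0.0855
circles [(np.int64(280), np.int64(170), np.int64(32))]
```

Still perched and following.

Request:
apply_moves(steps=[0,0,0,3,0,0,0,6,0,0,0,9,0,0,0,9])

```text
clock: 11.43
position: [0.5755, 0.1345, 0.0903]
ee_rot: [0.0, 0.247, 0.969, 0.0]
contact_force: [-0.5, 0.2, -0.5]
width: 0.0854
gripper_force: 0.0
```

Request:
apply_moves(steps=[0,0,0,3,0,0,0,6,0,0,0,9,0,0,0,9])

```text
clock: 11.77
position: [0.5756, 0.1344, 0.0904]
ee_rot: [0.0, 0.17, 0.985, -0.0]
contact_force: [-0.2, 0.1, 1.3]
width: 0.0855
gripper_force: 0.0
```

```bash
python3 - <<'E'
from h import *
st(); cap()
E
```

```text
11.77 [0.5756 0.1344 0.0904] yline 70.4 q [ 0.11  0.41  1.68 -0.    1.06 -1.12] F [-0.2  0.1  1.3] M [-0.02  0.03 -0.02] w 0.0855
circles [(np.int64(260), np.int64(150), np.int64(29))]
```

The cap has jumped to (260,150) with a smaller radius, so it has probably dropped. A small push should confirm it.

Request:
apply_moves(steps=[0,0,0,3,0,0,0,6,0,0,0,9,0,0,0,9])

```text
clock: 12.15
position: [0.5753, 0.1344, 0.0903]
ee_rot: [-0.0, 0.092, 0.996, -0.0]
contact_force: [-1.2, 0.3, -0.2]
width: 0.0855
gripper_force: 0.1
```

```bash
python3 - <<'E'
from h import *
st(); cap()
E
```

```text
12.15 [0.5753 0.1344 0.0903] yline 79.4 q [ 0.11  0.41  1.68 -0.    1.06 -1.27] F [-1.2  0.3 -0.2] M [ 0.01  0.04 -0.02] w 0.0855
circles [(np.int64(266), np.int64(152), np.int64(36))]
```

Request:
apply_moves(steps=[0,0,0,3,0,0,0,6,0,0,0,8,0,0,0,8])

```text
clock: 12.53
position: [0.5722, 0.134, 0.09]
ee_rot: [-0.003, 0.023, 1.0, -0.0]
contact_force: [-5.4, -0.6, 3.5]
width: 0.0852
gripper_force: 2.8
```

```bash
python3 - <<'E'
from h import *
st(); cap()
E
```

```text
12.53 [0.5722 0.134  0.09  ] yline 87.4 q [ 0.11  0.41  1.68 -0.    1.06 -1.41] F [-5.4 -0.6  3.5] M [-0.31  0.87 -0.29] w 0.0852
circles [(np.int64(282), np.int64(168), np.int64(27))]
```

Firm resistance, so it has dropped. I'll back off to the middle of the gap and check the cap position.

Request:
apply_moves(steps=[0,0,0,-4,0,0,0,-8,0,0,0,-12,0,0,0,-12,0,0,0,-12])

```text
clock: 13.0
position: [0.5756, 0.1345, 0.0903]
ee_rot: [0.0, 0.126, 0.992, 0.0]
contact_force: [0.5, -0.5, 0.6]
width: 0.0851
gripper_force: 0.0
```

```bash
python3 - <<'E'
from h import *
st(); cap()
im=cv2.imread("pics/last.png"); g=cv2.cvtColor(im,cv2.COLOR_BGR2GRAY)
for r in (145,155,165): print(r,g[r,200:330:5].tolist())
E
```

```text
13.0 [0.5756 0.1345 0.0903] yline 75.5 q [ 0.11  0.41  1.68  0.    1.06 -1.21] F [ 0.5 -0.5  0.6] M [ 0.03 -0.03  0.03] w 0.0851
circles [(np.int64(250), np.int64(150), np.int64(36))]
145 [101, 103, 103, 73, 72, 177, 183, 185, 186, 185, 186, 186, 187, 187, 187, 193, 111, 120, 168, 170, 170, 170, 170, 170, 171, 170]
155 [101, 100, 101, 77, 71, 182, 182, 182, 184, 184, 184, 184, 185, 185, 186, 187, 152, 116, 169, 168, 168, 168, 170, 168, 170, 170]
165 [100, 101, 101, 102, 68, 171, 181, 182, 183, 182, 184, 184, 185, 185, 185, 186, 108, 137, 169, 168, 168, 168, 166, 167, 168, 169]
```

Request:
apply_moves(steps=[0,0,0,2,0,0,1,2,0,0,2.5,2,0,0,4.5,2,0,0,7,2,0,0,10,2,0,0,11.8,2,0,0,11.8,2])

```text
clock: 13.72
position: [0.5784, 0.1349, 0.2141]
ee_rot: [0.005, 0.109, 0.994, 0.001]
contact_force: [1.2, -0.4, -0.8]
width: 0.0854
gripper_force: 0.0
```

```bash
python3 - <<'E'
from h import *
st(); im=get_image("wrist")
c=calibration("wrist"); C=np.array([.5755,.1350]); a=77+90
for dz in (0,-.013): print([proj(c,[*(C+.058*np.array([np.cos(np.radians(a+k)),np.sin(np.radians(a+k))])),.143+dz]).round(1) for k in (0,120,240)])
hs=cv2.cvtColor(im,cv2.COLOR_RGB2GRAY)
h=cv2.HoughCircles(cv2.medianBlur(hs,3),cv2.HOUGH_GRADIENT,1,30,param1=100,param2=12,minRadius=11,maxRadius=16);print(np.round(h[0],1).tolist())
E
```

```text
13.72 [0.5784 0.1349 0.2141] yline 77.5 q [ 0.11  0.31  1.5   0.    1.32 -1.24] F [ 1.2 -0.4 -0.8] M [0.   0.01 0.01] w 0.0854
[array([254.3, 124.2]), array([188.8, 237.5]), array([317.7, 238.3])]
[array([254.2, 122.4]), array([192.1, 230.2]), array([314.4, 230.9])]
[[253.5, 118.5, 14.100000381469727], [313.5, 224.5, 11.800000190734863], [194.5, 223.5, 15.399999618530273], [73.5, 269.5, 11.800000190734863], [110.5, 12.5, 12.699999809265137]]
```

The rear caps are about 119 px apart (122 px predicted home, 129 px perched), so the left rotor is home too. The arm is clear of everything.

Request:
apply_moves(steps=[0,0,2,0,0,0,2,0,0,0,2,0,0,0,2,0,0,0,2,0,0,0,2,0])

```text
clock: 14.27
position: [0.5749, 0.1344, 0.227]
ee_rot: [-0.001, 0.109, 0.994, -0.0]
contact_force: [0.5, -0.1, 0.4]
width: 0.0853
gripper_force: 0.0
```

```bash
python3 -c "
from h import *
st(); print(sign_off())"
```

```text
14.27 [0.5749 0.1344 0.227 ] yline 77.5 q [ 0.11  0.3   1.48  0.    1.36 -1.24] F [ 0.5 -0.1  0.4] M [ 0.01 -0.02  0.05] w 0.0853
the job is handed in; nothing more can be done
None
```

Both rotors dropped home by the wrist-camera check (cap spacing matches the home height, not the perched one), the arm is clear, and the job was handed in at about 14 s; no verdict came back.

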